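# Hold a frosted glass cell in the light path

### The job

Swing both flaps of the small carton outward until they stand well past upright, then take the square glass cell out, gripping it by its two frosted faces only and never touching its clear glass. Hold it upright and still in the light path, centred midway between the lamp and the detector with its middle at the height of their lenses and its clear faces square to them, and finish while still holding it there, with the cell touching nothing but the gripper. Leave the round lens barrel in the carton, and the tape roll, the small box and the cordless drill where they are.

Things in the scene. Friction and masses are not known exactly. Their poses are not given: they have to be found in the camera images.
- carton: Cardboard carton, fixed, 170 (x) x 156 (y) x 90 mm high without flaps, walls and floor 4 mm. Origin: centre of underside. Inside, a dark foam tray (top 29 mm above the table) has two pockets 48 mm square, 15 mm deep, at 38 mm either side of the middle in y: the cell stands in one, the barrel in the other, undersides 14 mm above the table. Flaps hinge on the +y and -y walls.
- flap_left (a joint): Angle (rad) of the flap on the +y wall: 0 closed (level over the contents), 1.57 upright, stop at 2.9 (folded out). 164 mm along the hinge, 50 mm from hinge to free edge, 3 mm thick; hinge line at y = +78 mm, 90 mm high in the carton's frame, along its x. Starts ajar by 0.4 to 0.8; a stiff crease (0.02 N m) keeps it where it is left.
- flap_right (a joint): The same for the flap on the -y wall (hinge line at y = -78 mm): 0 closed, 1.57 upright, stop at 2.9. The flaps do not meet: between their free edges, across the carton's middle, is a gap of at least 56 mm.
- flap_left_edge (a point): Middle of the free edge of the +y flap, in the middle of its thickness.
- flap_right_edge (a point): Middle of the free edge of the -y flap, in the middle of its thickness.
- cell: Upright square glass block 32 x 32 x 70 mm high, about 150 g. Origin: centre of underside, z up. Faces +y and -y are frosted (opaque white plates 30 mm wide, full height): grip these, 32 mm apart. Faces +x and -x (32 mm apart, 1 mm proud of the plates) and the top are clear glass, not to be touched. In the carton its y axis lies along the carton's x, turned by up to 0.25 rad.
- cell_glass: The clear glass of the same cell (32 mm along x, 26 mm along y, 70 mm high, same origin and axes as the cell).
- cell_mid (a point): Centre of the glass cell, 35 mm above its underside; axes of the cell.
- bench: Light bench, fixed: aluminium rail 300 (x) x 40 x 20 mm high with a black 56 mm wide housing on a post at each end, tops at 135 mm (143 mm on the lamp's fins); lamp at +x, detector at -x. Origin: centre of underside. The beam runs along its x axis, 105 mm up, between two round lens mounts (36 mm diameter) whose faces are 150 mm apart.
- beam_mid (a point): Middle of the light path, on the lens axis midway between lamp and detector, 105 mm above the table; x along the beam, z up.
- barrel: Round black lens barrel, 38 mm diameter, 42 mm high, standing in the carton's other pocket; leave it. Origin: centre of its underside.
- tape_roll: White tape roll lying flat, 100 mm diameter, 25 mm high; leave it. Origin: centre of its underside.
- small_box: Closed small cardboard box, 90 x 120 x 45 mm high; leave it. Origin: centre of its underside.
- drill: Cordless drill standing on its battery, about 160 mm long and 190 mm high; leave it. Origin: centre of its underside.

How it is judged:
By the outcome, as a careful person would: the job done as asked, in the order asked, and still so for the second after the job is handed in, while the arm keeps its last pose, push and grip.
It also fails if it takes over 64 s, if anything falls off the work surface, if the arm or the gripper's body presses on something with over 40 N, if the wrist force passes 120 N, or if a joint passes its speed limit or range.

### The arm

A 6-joint arm with a two-finger parallel gripper is mounted at the origin on the work surface. World frame = base frame: x ahead of the robot, y to its left, z up, the work surface at z = 0. Lengths are in m, angles in rad, forces in N, time in s.
With the tool pointing down it reaches from about 0.25 to 0.725 m from the base axis. Payload 4 kg.
Tool frame: the origin (TCP) lies midway between the tips of the shut fingers; the grasp point (between the pads) lies 19 mm behind it; z points along the fingers, y is the line along which they close (so a half turn about z gives the same grasp; the last joint's range is limited). The gripper opens to 85 mm and grips with 20 to 120 N. Pads are 22 mm wide; open, the fingers measure 114 mm over their backs; the gripper's body (76 mm by 85 mm) begins 54 mm behind the grasp point. The pads swing forward as they close: fully open they stand 13 mm farther back than shut.
Start: joints at [1.133, 0.241, 0.005, 1.335, 0, 1.571], TCP at [0.212, 0.453, 0.21] pointing down, gripper open.
Joint ranges: [-2.72, 2.72], [-1.05, 1.87], [-1.09, 1.28], [-1.99, 2.15], [-1.42, 1.44], [-3.14, 3.14]. Speed limits (rad/s): [2.79, 2.79, 3.14, 3.14, 3.14, 3.14].

### API

Orientations are given as a unit quaternion [x, y, z, w].
In Python, from workcell import get_obs, camera, job_done, silhouettes gives the robot as it stands. The module is installed in compiled form; this text tells all that it offers.
- The arm moves only by the tool drive_tool, never from a script. Its argument "increments" is a list of rows, each a list of 3 entries, a list of its own where there are three numbers: the shift along the world's x, y, z in mm, then the turn, a rotation vector about the world's x, y, z in degrees, then the opening, from 0 (shut) to 1 (fully open). A call has 1 to 8 rows; each row shifts and turns the commanded pose from where the row before left it; what a row does not reach is not made up. A row lasts 1/12 s, in which the tool goes at most 41.7 mm and 7.16 degrees, less where a joint would pass 70% of its speed; a pose out of reach is approached as far as the arm can. A call is refused whole if a number of a shift passes 41.7 or a number of a turn 7.16, either way. A call with a gripper value outside its range is refused whole. The fingers move at their own pace and stop on an object; the grip force is fixed at half the most. Time passes only in rows, so rows that do not move let the fingers close. It gives the time, the measured TCP pose, the force, the opening and the grip force at its end, in the units of the state.
- get_obs(): the state, without advancing time (a new reading comes with each control period).
- camera(name): name is "side" or "top" or "wrist"; returns a dict with "image" (384x512x3 uint8, red, green, blue), "K" (3x3 intrinsics, pixels), "view" (4x4, takes a point from world to camera coordinates). Camera axes: x right, y down, z forward; pixel columns grow to the right and rows downward; lengths in m; the calibration is good to about 2 mm. A picture is of the moment at which its call begins. There is no depth.
- job_done(): hands the job in; it is judged then, once.
Trained networks look in a picture, given as the dict that the camera call returned (one of the last four; its "shot" number tells which), for a name from the list of things; names that differ only in an ending like _2 or _b are one class to them, and where a whole thing is asked for, a point or a joint stands for the part that bears it (a point fixed in the world has none). Each returns a list of dicts, best first, with "conf" (0 to 1); they miss things now and then, are a little off and sometimes report something else, mostly with a low value. They report only what shows in the picture. A call takes as long as a camera call.
- silhouettes(query, picture): "region" (384x512 bool, what is visible of it) and "bbox" ([left, top, right, bottom] in pixels, round what is visible of it).
The state is a dict: "clock": time; "joint_pos": joint angles; "joint_vel": joint speeds; "tau": joint torques, N m; "eef_pos": TCP position; "tool_rot": TCP orientation; "ft_force": force on the tool from outside, world axes, zero at the start; "ft_torque": the same for the moment, N m; "grip_width": finger opening in m; "grasp_force": force on a finger pad.
Only numpy, scipy, OpenCV 4.12 (cv2) and the standard library are available. Lean on these libraries where they do the work, as an engineer would, in place of code of your own. Each camera call takes 0.05 s, during which the arm holds its last target. There are 200 camera calls.

## Working session

There is one attempt and no reset: what is moved stays moved. The work goes in short steps, Python scripts to look and compute and a tool call to move; the robot and the scene stay as the last step left them, time stands still between calls to the robot, and variables do not carry over. Pictures are saved under pics/ and viewed, at most 10 in all, crops included, and the job is handed in when it is done.

Besides the shell and the picture viewer there is one more tool, called after "Emit:" in YAML: its name, and indented under it one key for each argument. drive_tool: Moves the arm, as the interface text tells. Its arguments: {"type":"object","properties":{"increments":{"type":"array"}},"required":["increments"]}

```bash
mkdir -p pics; cat > h.py <<'E'
import numpy as np,cv2
from workcell import get_obs,camera,job_done,silhouettes
def save(c,n): cv2.imwrite('pics/'+n,c['image'][:,:,::-1])
def ray(c,uv):
    R=c['view'][:3,:3];t=c['view'][:3,3]
    d=R.T@np.linalg.inv(c['K'])@np.array([uv[0],uv[1],1.]);return -R.T@t,d
def atz(c,uv,z):
    o,d=ray(c,uv);return o+d*(z-o[2])/d[2]
def proj(c,P):
    P=np.atleast_2d(P);q=P@c['view'][:3,:3].T+c['view'][:3,3];q=q@c['K'].T;return q[:,:2]/q[:,2:]
E
python3 - <<'E'
from h import *
a=camera('top');b=camera('side');w=camera('wrist')
cv2.imwrite('pics/a.png',cv2.resize(a['image'][:,:,::-1],(800,600),interpolation=cv2.INTER_CUBIC))
cv2.imwrite('pics/b.png',cv2.resize(b['image'][:,:,::-1],(800,600),interpolation=cv2.INTER_CUBIC))
save(w,'w.png')
for n,c in(('top',a),('side',b),('wrist',w)):
    R=c['view'][:3,:3];print(n,(-R.T@c['view'][:3,3]).round(3),R[2].round(2),c['K'][0,0])
    for q in['carton','flap_left','cell','bench','barrel','drill','small_box','tape_roll']:
        for s in silhouettes(q,c)[:2]:
            ys,xs=np.nonzero(s['region']);print(q,round(s['conf'],2),s['bbox'],len(xs),xs.mean().round(1),ys.mean().round(1),atz(c,(xs.mean(),ys.mean()),.08).round(3))
print(get_obs())
E
```

```text
top [0.146 0.021 1.439] [ 0.2  -0.01 -0.98] 350.4230437482569
carton 0.62 [288.2, 132.5, 332.3, 187.2] 1804 310.5 160.1 [ 0.55  -0.219  0.08 ]
flap_left 0.89 [290.3, 140.7, 304.6, 172.7] 505 298.0 153.7 [ 0.579 -0.17   0.08 ]
bench 0.98 [192.8, 120.1, 217.6, 202.2] 1208 204.3 160.6 [0.566 0.209 0.08 ]
drill 0.57 [99.7, 135.2, 132.1, 194.7] 1177 117.0 170.3 [0.541 0.56  0.08 ]
drill 0.49 [352.5, 196.9, 378.7, 224.0] 284 367.4 210.2 [ 0.336 -0.426  0.08 ]
small_box 0.87 [358.4, 142.6, 394.3, 172.2] 750 377.0 156.8 [ 0.552 -0.488  0.08 ]
tape_roll 0.71 [354.0, 199.9, 379.7, 225.1] 266 367.1 210.6 [ 0.335 -0.425  0.08 ]
tape_roll 0.35 [292.5, 138.9, 307.3, 172.9] 461 298.0 154.3 [ 0.576 -0.17   0.08 ]
side [-0.002 -1.018  1.055] [ 0.29  0.69 -0.66] 462.18416470957936
carton 0.94 [290.5, 203.0, 362.1, 269.0] 3652 323.8 236.3 [ 0.539 -0.257  0.08 ]
carton 0.67 [315.9, 215.7, 327.3, 228.6] 131 321.3 220.7 [ 0.563 -0.198  0.08 ]
flap_left 0.65 [291.6, 205.0, 348.3, 217.1] 306 320.7 208.2 [ 0.587 -0.15   0.08 ]
flap_left 0.52 [314.1, 216.4, 327.4, 230.1] 170 320.3 221.6 [ 0.558 -0.201  0.08 ]
[... 773 characters left out ...]
0.08 ]
{'clock': 1.35, 'joint_pos': array([1.13300590e+00, 2.40584078e-01, 4.96740415e-03, 1.33516347e+00,
       4.41543849e-05, 1.57077612e+00]), 'joint_vel': array([-0.00080801,  0.00210727, -0.0013021 , -0.00022187,  0.00033746,
       -0.00228103]), 'tau': array([-4.83000294e-04, -3.72208321e+01,  2.52686620e+01,  1.30037828e-03,
        4.55595455e-05, -2.40058768e-06]), 'eef_pos': array([0.21195617, 0.45285032, 0.21000196]), 'tool_rot': array([ 2.17141468e-01,  9.76140145e-01,  1.26950102e-05, -1.97926659e-05]), 'ft_force': array([ 0.38651023, -1.07093929, -0.16605435]), 'ft_torque': array([-0.00979706,  0.0598632 , -0.06491622]), 'grasp_force': 0.0, 'grip_width': 0.08517511625279475}
```

View pics/a.png

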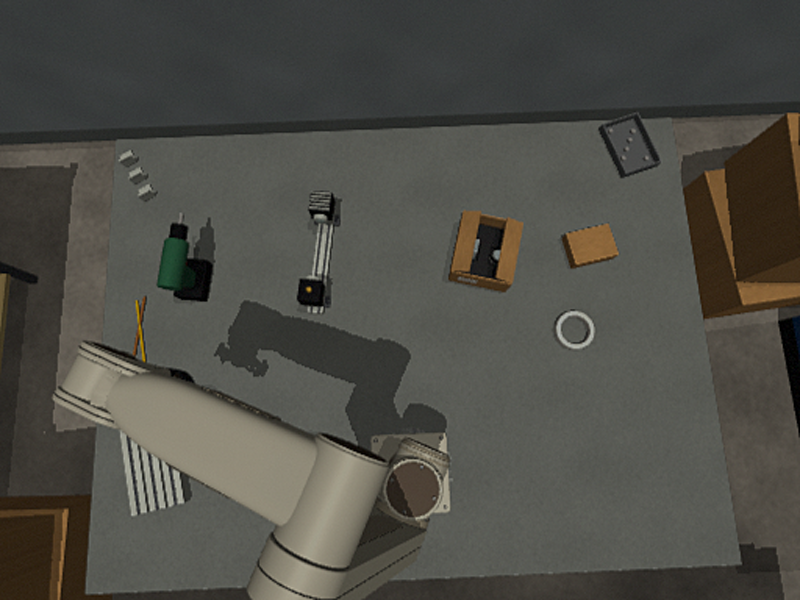

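View pics/b.png

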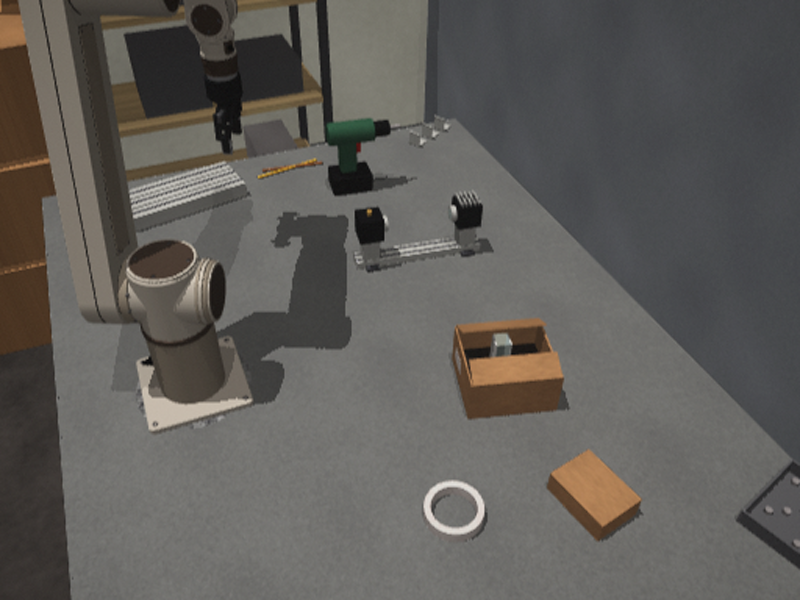

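The top view shows the carton at about (485,250), with the cell on its +y side at (476,246) and the barrel at (494,255). The bench is at (318,250). In the side view the cell shows at (502,345). I'll move over the carton so the wrist camera can see it.

Emit:
drive_tool:
  increments:
    - [[16,-35.6,4.5],[0,0,-3.25],0]
    - [[16,-35.6,4.5],[0,0,-3.25],0]
    - [[16,-35.6,4.5],[0,0,-3.25],0]
    - [[16,-35.6,4.5],[0,0,-3.25],0]
    - [[16,-35.6,4.5],[0,0,-3.25],0]
    - [[16,-35.6,4.5],[0,0,-3.25],0]
    - [[16,-35.6,4.5],[0,0,-3.25],0]
    - [[16,-35.6,4.5],[0,0,-3.25],0]

```text
clock: 2.02
eef_pos: [0.3403, 0.1663, 0.2465]
tool_rot: [0.432, 0.902, 0.0, 0.0]
ft_force: [1.8, 0.6, 0.1]
grip_width: -0.0001
grasp_force: 0.0
```

Emit:
drive_tool:
  increments:
    - [[16,-35.6,4.5],[0,0,-3.25],0]
    - [[16,-35.6,4.5],[0,0,-3.25],0]
    - [[16,-35.6,4.5],[0,0,-3.25],0]
    - [[16,-35.6,4.5],[0,0,-3.25],0]
    - [[16,-35.6,4.5],[0,0,-3.25],0]
    - [[16,-35.6,4.5],[0,0,-3.25],0]
    - [[16,-35.6,4.5],[0,0,-3.25],0]
    - [[16,-35.6,4.5],[0,0,-3.25],0]

```text
clock: 2.68
eef_pos: [0.4684, -0.1188, 0.2824]
tool_rot: [0.624, 0.781, 0.0, 0.0]
ft_force: [1.2, 1.0, -0.4]
grip_width: 0.0
grasp_force: 0.0
```

Emit:
drive_tool:
  increments:
    - [[16,-35.6,4.5],[0,0,-3.25],0]
    - [[16,-35.6,4.5],[0,0,-3.25],0]
    - [[16,-35.6,4.5],[0,0,-3.25],0]
    - [[16,-35.6,4.5],[0,0,-3.25],0]
    - [[0,0,0],[0,0,0],0]

```text
clock: 3.1
eef_pos: [0.534, -0.2655, 0.2973]
tool_rot: [0.71, 0.704, -0.001, 0.0]
ft_force: [-0.8, 1.0, -0.6]
grip_width: 0.0002
grasp_force: 0.0
```

```bash
python3 - <<'E'
from h import *
import pickle
w=camera('wrist');pickle.dump({k:w[k] for k in('image','K','view')},open('w1.pkl','wb'))
cv2.imwrite('pics/w1.png',cv2.resize(w['image'][:,:,::-1],(800,600),interpolation=cv2.INTER_CUBIC))
R=w['view'][:3,:3];print((-R.T@w['view'][:3,3]).round(3),R.round(2))
for q in['carton','cell','barrel','flap_left','cell_glass','bench']:
    for s in silhouettes(q,w)[:2]:
        ys,xs=np.nonzero(s['region']);print(q,round(s['conf'],2),s['bbox'],len(xs))
# bench from top+side
a=camera('top')
s=silhouettes('bench',a)[0];ys,xs=np.nonzero(s['region']);print(s['conf'],s['bbox'])
b=a['image'];x0,y0,x1,y1=[int(v) for v in s['bbox']]
cv2.imwrite('pics/bench.png',cv2.resize(b[y0-6:y1+8,x0-30:x1+30,::-1],None,fx=6,fy=6,interpolation=cv2.INTER_CUBIC));print(x0-30,y0-6)
E
```

```text
[ 0.535 -0.196  0.461] [[ 1.   -0.01 -0.  ]
 [-0.01 -0.96  0.27]
 [-0.   -0.27 -0.96]]
carton 0.72 [199.0, 51.6, 349.5, 204.4] 15398
carton 0.4 [199.7, 143.9, 327.8, 203.9] 3836
cell 0.65 [264.5, 103.2, 290.2, 118.9] 282
barrel 0.78 [250.3, 137.9, 275.3, 158.2] 395
barrel 0.41 [200.8, 50.9, 349.5, 202.8] 15060
flap_left 0.85 [216.8, 54.9, 352.8, 125.1] 4946
cell_glass 0.61 [269.5, 104.2, 288.0, 117.5] 185
0.63 [191.4, 124.0, 217.6, 199.7]
161 118
```

View pics/w1.png

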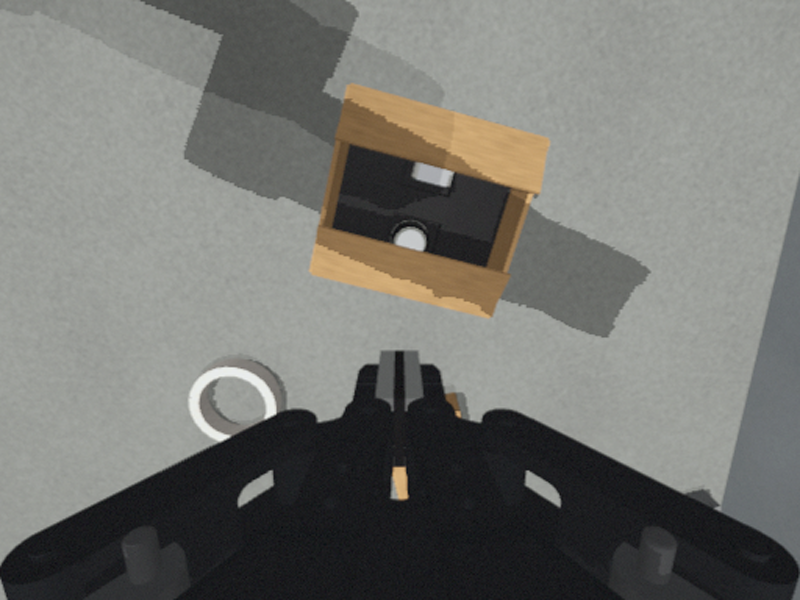

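The wrist view (800x600) shows the carton. The left flap's hinge edge runs (350,85)-(549,138) and its free edge (340,140)-(538,195). The right flap's free edge runs (318,228)-(508,272) and its hinge edge (311,272)-(494,317). The cell is at (434,173) and the barrel at (410,236). Next I'll fit the carton pose and flap angles.

```bash
cat > fit.py <<'E'
from h import *
from scipy.optimize import least_squares
def cart(p,L):  # carton frame -> world
    L=np.atleast_2d(L);c,s=np.cos(p[2]),np.sin(p[2]);return np.c_[p[0]+c*L[:,0]-s*L[:,1],p[1]+s*L[:,0]+c*L[:,1],L[:,2]]
def corners(p):
    o=[]
    for sg,th in((1,p[3]),(-1,p[4])):
        for r in(0,.05):
            for x in(-.082,.082): o.append([x,sg*(.078-r*np.cos(th)),.0905+r*np.sin(th)])
    return cart(p,o)
E
python3 - <<'E'
from fit import *
import pickle
w=pickle.load(open('w1.pkl','rb'))
m=np.array([[350,85],[549,138],[340,140],[538,195],[311,272],[494,317],[318,228],[508,272]])/1.5625
f=lambda p:(proj(w,corners(p))-m).ravel()
r=least_squares(f,[.55,-.22,-.25,.6,.6]);print(r.x.round(4),r.fun.reshape(-1,2).round(1).tolist())
p=r.x
print('barrel c',atz(w,np.array([410,238])/1.5625,.056).round(4),'expect',cart(p,[0,-.038,.056]).round(4),'cell exp',cart(p,[0,.038,.084]).round(4), 'cell px',proj(w,cart(p,[0,.038,.084]))*1.5625)
b=camera('top')
g=lambda q:proj(b,cart(p,[[-.085,-.078,.09],[.085,-.078,.09],[-.085,.078,.09],[.085,.078,.09]]))*1.5625
print(g(0).round(0).tolist())
E
```

```text
[ 0.5581 -0.2228 -0.2562  0.4622  0.4459] [[0.7, -0.2], [-0.4, 0.5], [-2.9, 0.7], [0.5, -0.1], [1.4, 0.4], [-2.2, -0.8], [0.5, -1.6], [2.7, 1.2]]
barrel c [ 0.5455 -0.2525  0.056 ] expect [[ 0.5485 -0.2596  0.056 ]] cell exp [[ 0.5678 -0.186   0.084 ]] cell px [[437.16175811 163.20076531]]
[[511.0, 284.0], [522.0, 221.0], [451.0, 271.0], [463.0, 209.0]]
```

View pics/bench.png

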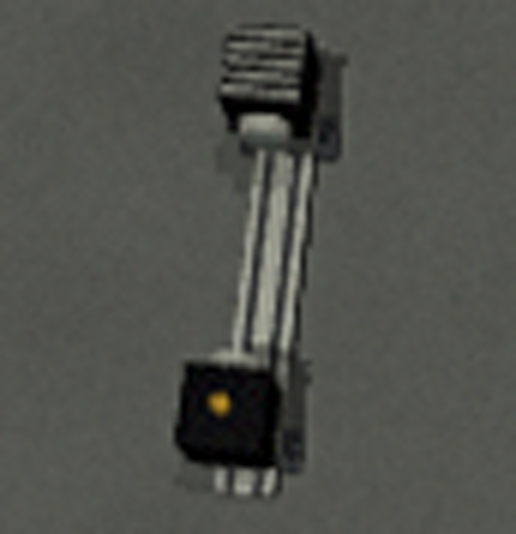

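Carton pose fits: centre (0.558,-0.223), yaw -0.256, both flaps at about 0.45 rad. I'll lower the shut fingers through the gap, on the near side and away from the cell.

Emit:
drive_tool:
  increments:
    - [[-4.4,11.9,-37],[0,0,-3.55],0]
    - [[-4.4,11.9,-37],[0,0,-3.55],0]
    - [[-4.4,11.9,-37],[0,0,-3.55],0]
    - [[-4.4,11.9,-37],[0,0,-3.55],0]
    - [[0,0,0],[0,0,0],0]
    - [[0,0,0],[0,0,0],0]

```text
clock: 4.1
eef_pos: [0.5121, -0.2101, 0.1505]
tool_rot: [0.789, 0.615, -0.002, -0.002]
ft_force: [0.2, -0.9, 1.1]
grip_width: -0.0003
grasp_force: 0.0
```

Emit:
drive_tool:
  increments:
    - [[0,0,-20],[0,0,0],0]
    - [[0,0,-20],[0,0,0],0]
    - [[0,0,-20],[0,0,0],0]
    - [[0,0,0],[0,0,0],0]
    - [[2.7,10.2,0],[0,0,0],0]
    - [[2.7,10.2,0],[0,0,0],0]

```text
clock: 4.6
eef_pos: [0.523, -0.1922, 0.0955]
tool_rot: [0.79, 0.613, 0.002, 0.003]
ft_force: [0.2, -0.5, -0.0]
grip_width: -0.0
grasp_force: 0.0
```

Emit:
drive_tool:
  increments:
    - [[1.8,6.8,8.5],[0,0,0],0]
    - [[1.8,6.8,8.5],[0,0,0],0]
    - [[2.3,8.7,4.5],[0,0,0],0]
    - [[2.3,8.7,4.5],[0,0,0],0]
    - [[1.6,6.3,1],[0,0,0],0]
    - [[1.6,6.3,1],[0,0,0],0]

```text
clock: 5.1
eef_pos: [0.5317, -0.1466, 0.1207]
tool_rot: [0.789, 0.614, 0.0, 0.0]
ft_force: [-0.2, -0.2, -0.4]
grip_width: 0.0004
grasp_force: 0.0
```

Emit:
drive_tool:
  increments:
    - [[1.4,5.3,-1.5],[0,0,0],0]
    - [[1.4,5.3,-1.5],[0,0,0],0]
    - [[1.7,6.3,-3.5],[0,0,0],0]
    - [[1.7,6.3,-3.5],[0,0,0],0]
    - [[1.5,5.8,-2],[0,0,0],0]
    - [[1.0,4,-1],[0,0,0],0]
    - [[0,0,0],[0,0,0],0]

```text
clock: 5.68
eef_pos: [0.5397, -0.1136, 0.1063]
tool_rot: [0.789, 0.614, -0.0, -0.001]
ft_force: [0.5, 0.5, 0.1]
grip_width: 0.0002
grasp_force: 0.0
```

Emit:
drive_tool:
  increments:
    - [[0,0,24],[0,0,0],0]
    - [[0,0,24],[0,0,0],0]
    - [[-6.4,-24.4,0],[0,0,0],0]
    - [[-6.4,-24.4,0],[0,0,0],0]
    - [[-6.4,-24.4,0],[0,0,0],0]
    - [[-6.4,-24.4,0],[0,0,0],0]
    - [[0,0,0],[0,0,0],0]

```text
clock: 6.27
eef_pos: [0.5132, -0.2163, 0.1552]
tool_rot: [0.791, 0.612, -0.001, 0.001]
ft_force: [-0.4, 0.4, -1.5]
grip_width: 0.0003
grasp_force: 0.0
```

```bash
python3 - <<'E'
from h import *
w=camera('wrist')
cv2.imwrite('pics/w2.png',cv2.resize(w['image'][:,:,::-1],(800,600),interpolation=cv2.INTER_CUBIC))
print(get_obs()['eef_pos'])
E
```

```text
[ 0.51366196 -0.21433597  0.15508521]
```

View pics/w2.png

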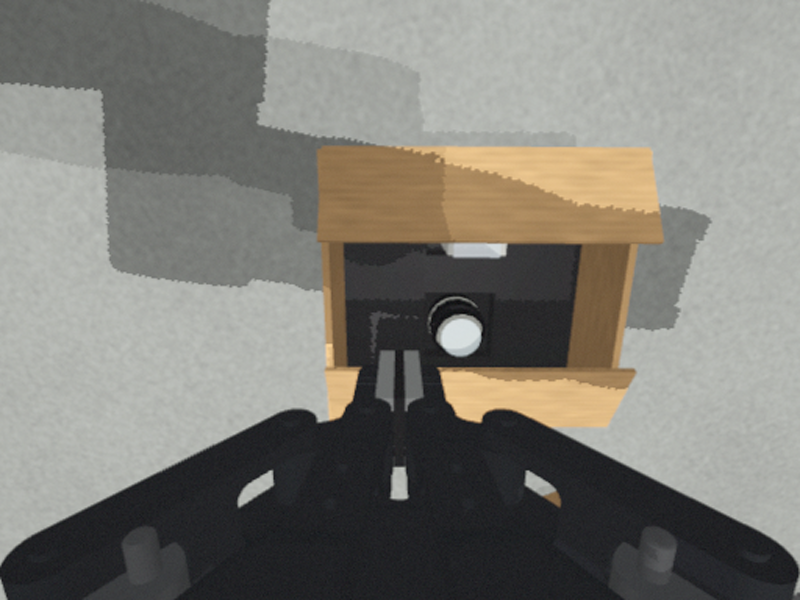

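The wrist view shows the left flap still nearly closed, with its hinge edge at (318-652,149) and free edge at (319-663,242). The finger must have slipped over it. I'll refit both flap angles.

```bash
python3 - <<'E'
from fit import *
import pickle
w=camera('wrist');pickle.dump({k:w[k] for k in('image','K','view')},open('w2.pkl','wb'))
m=np.array([[318,149],[652,149],[319,242],[663,242],[330,427],[607,427],[326,369],[635,370]])/1.5625
idx=[0,1,2,3,5,6,7]
f=lambda p:(proj(w,corners(p))-m)[idx].ravel()
r=least_squares(f,[.55,-.22,-.25,.6,.6]);print(r.x.round(4),r.fun.reshape(-1,2).round(1).tolist())
p=r.x
for nm in('w1','w2'):
    w=pickle.load(open(nm+'.pkl','rb'))
    for x in ([388,350],[412,350],[378,372],[420,372]): print(nm,'tip',atz(w,np.array(x)/1.5625,.2973 if nm=='w1' else .155).round(4))
e=np.array([.5137,-.2143]);d=e-p[:2];c,s=np.cos(p[2]),np.sin(p[2]);print('tcp in carton',c*d[0]+s*d[1],-s*d[0]+c*d[1])
print(corners(p)[:,2])
E
```

```text
[ 0.5576 -0.2212 -0.2573  0.533   0.4338] [[3.1, 0.2], [-2.6, 0.9], [-0.7, 0.0], [0.2, 0.6], [-0.5, -2.4], [-0.3, -0.2], [0.9, -0.4]]
w1 tip [ 0.5303 -0.2648  0.2973]
w1 tip [ 0.5402 -0.2649  0.2973]
w1 tip [ 0.526  -0.2746  0.2973]
w1 tip [ 0.5435 -0.2748  0.2973]
w2 tip [ 0.5102 -0.2126  0.155 ]
w2 tip [ 0.5198 -0.2151  0.155 ]
w2 tip [ 0.5036 -0.2211  0.155 ]
w2 tip [ 0.5206 -0.2255  0.155 ]
tcp in carton -0.0442169787882606 -0.00451939712222294
[0.0905     0.0905     0.1159059  0.1159059  0.0905     0.0905
 0.11151797 0.11151797]
```

The flap is at 0.53 rad and only moved slightly, because the tip is narrow and rode over the edge. I'll go deeper at the same x, clear of the cell, and follow the edge's arc.

Emit:
drive_tool:
  increments:
    - [[0,0,-25],[0,0,0],0]
    - [[0,0,-25],[0,0,0],0]
    - [[0,0,-25],[0,0,0],0]
    - [[0,0,0],[0,0,0],0]
    - [[3.2,12.1,0],[0,0,0],0]
    - [[3.2,12.1,0],[0,0,0],0]
    - [[3.2,12.1,0],[0,0,0],0]
    - [[0,0,0],[0,0,0],0]

```text
clock: 7.03
eef_pos: [0.5256, -0.1776, 0.0844]
tool_rot: [0.79, 0.614, -0.001, 0.004]
ft_force: [0.2, -0.7, 1.2]
grip_width: 0.0001
grasp_force: 0.7
```

Emit:
drive_tool:
  increments:
    - [[1.5,5.8,7],[0,0,0],0]
    - [[1.5,5.8,7],[0,0,0],0]
    - [[2.3,8.7,5],[0,0,0],0]
    - [[2.3,8.7,5],[0,0,0],0]
    - [[1.6,6.3,1],[0,0,0],0]
    - [[1.6,6.3,0],[0,0,0],0]
    - [[0,0,0],[0,0,0],0]

```text
clock: 7.62
eef_pos: [0.5351, -0.1325, 0.105]
tool_rot: [0.789, 0.615, 0.0, -0.0]
ft_force: [0.1, -0.3, -0.4]
grip_width: -0.0001
grasp_force: 0.0
```

```bash
python3 - <<'E'
from h import *
w=camera('wrist');a=camera('side')
cv2.imwrite('pics/w3.png',np.hstack([cv2.resize(w['image'][:,:,::-1],(400,300)),cv2.resize(a['image'][170:290,260:420,::-1],(400,300),interpolation=cv2.INTER_CUBIC)]))
print(get_obs()['eef_pos'])
E
```

```text
[ 0.53446837 -0.13361501  0.10456051]
```

View pics/w3.png

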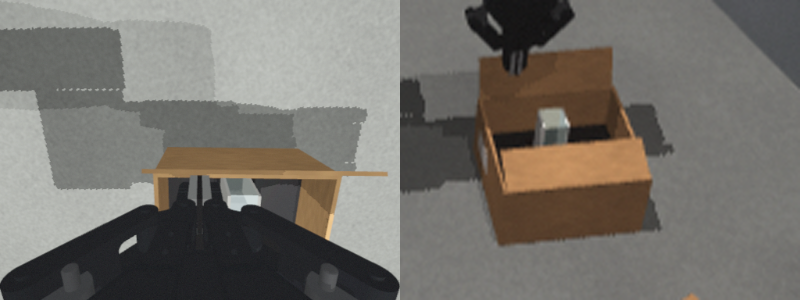

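The left panel shows the left flap now about upright. Pushing it on and over.

Emit:
drive_tool:
  increments:
    - [[1.9,7.3,-0.5],[0,0,0],0]
    - [[1.9,7.3,-0.5],[0,0,0],0]
    - [[1.9,7.3,-1],[0,0,0],0]
    - [[1.9,7.3,-1],[0,0,0],0]
    - [[0,0,0],[0,0,0],0]
    - [[0,0,0],[0,0,0],0]

```text
clock: 8.22
eef_pos: [0.5423, -0.1043, 0.1018]
tool_rot: [0.789, 0.614, -0.0, -0.0]
ft_force: [-0.3, 1.0, 0.6]
grip_width: -0.0002
grasp_force: 0.0
```

Emit:
drive_tool:
  increments:
    - [[-0.5,-2,25],[0,0,0],0]
    - [[-0.5,-2,25],[0,0,0],0]
    - [[-9.0,-34.3,0],[0,0,0],0]
    - [[-9.0,-34.3,0],[0,0,0],0]
    - [[-9.0,-34.3,0],[0,0,0],0]
    - [[0,0,0],[0,0,0],0]
    - [[0,0,0],[0,0,0],0]

```text
clock: 8.8
eef_pos: [0.5136, -0.2138, 0.152]
tool_rot: [0.791, 0.612, 0.0, -0.0]
ft_force: [-0.7, 1.0, -0.5]
grip_width: -0.0001
grasp_force: 0.0
```

```bash
python3 - <<'E'
from h import *
w=camera('wrist')
cv2.imwrite('pics/w4.png',cv2.resize(w['image'][:,:,::-1],(800,600),interpolation=cv2.INTER_CUBIC))
e=get_obs()['eef_pos'];d=e[:2]-[.5576,-.2212];c,s=np.cos(-.257),np.sin(-.257);print(e,c*d[0]+s*d[1],-s*d[0]+c*d[1])
import pickle;pickle.dump({k:w[k] for k in('image','K','view')},open('w4.pkl','wb'))
E
```

```text
[ 0.51390233 -0.2126164   0.15192297] -0.04444428227568394 -0.002805390723481781
```

View pics/w4.png

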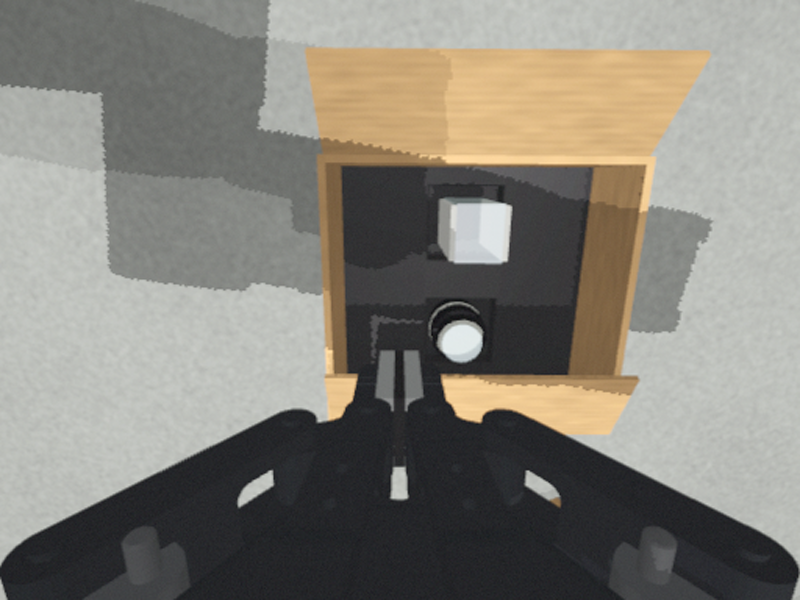

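Left flap is well folded out: its free edge is at row 50 and its hinge at row 157. The cell top shows at about (480,230), clear of everything. Now the right flap, mirrored.

Emit:
drive_tool:
  increments:
    - [[0,0,-25],[0,0,0],0]
    - [[0,0,-25],[0,0,0],0]
    - [[0,0,-22],[0,0,0],0]
    - [[0,0,0],[0,0,0],0]
    - [[-2.5,-9.5,0],[0,0,0],0]
    - [[-2.5,-9.5,0],[0,0,0],0]
    - [[-2.5,-9.5,0],[0,0,0],0]
    - [[0,0,0],[0,0,0],0]

```text
clock: 9.52
eef_pos: [0.5091, -0.2348, 0.083]
tool_rot: [0.789, 0.615, 0.007, -0.004]
ft_force: [0.8, 21.4, 9.6]
grip_width: -0.0002
grasp_force: 10.0
```

Emit:
drive_tool:
  increments:
    - [[-1.5,-5.8,7],[0,0,0],0]
    - [[-1.5,-5.8,7],[0,0,0],0]
    - [[-2.3,-8.7,6],[0,0,0],0]
    - [[-2.3,-8.7,5],[0,0,0],0]
    - [[-1.6,-6.3,1],[0,0,0],0]
    - [[-1.6,-6.3,0],[0,0,0],0]
    - [[0,0,0],[0,0,0],0]

```text
clock: 10.1
eef_pos: [0.4954, -0.2842, 0.106]
tool_rot: [0.79, 0.613, -0.0, 0.0]
ft_force: [0.2, -0.2, -0.2]
grip_width: 0.0004
grasp_force: 0.0
```

Emit:
drive_tool:
  increments:
    - [[-1.9,-7.3,-0.5],[0,0,0],0]
    - [[-1.9,-7.3,-0.5],[0,0,0],0]
    - [[-1.9,-7.3,-1],[0,0,0],0]
    - [[-1.9,-7.3,-1],[0,0,0],0]
    - [[0,0,0],[0,0,0],0]
    - [[0,0,0],[0,0,0],0]

```text
clock: 10.6
eef_pos: [0.488, -0.3118, 0.1027]
tool_rot: [0.79, 0.613, -0.0, -0.0]
ft_force: [-0.4, 0.9, 0.1]
grip_width: -0.0003
grasp_force: 0.0
```

Emit:
drive_tool:
  increments:
    - [[0.5,2,25],[0,0,0],0]
    - [[0.5,2,25],[0,0,0],0]
    - [[0,0,30],[0,0,0],0]
    - [[0,0,20],[0,0,0],0]
    - [[0,0,0],[0,0,0],0]
    - [[0,0,0],[0,0,0],0]

```text
clock: 11.1
eef_pos: [0.4903, -0.3075, 0.2046]
tool_rot: [0.789, 0.614, 0.001, 0.002]
ft_force: [0.3, -0.3, -1.3]
grip_width: 0.0004
grasp_force: 0.0
```

```bash
python3 - <<'E'
from h import *
import pickle
w=camera('wrist');a=camera('side')
o=np.zeros((600,800,3),np.uint8);o[:384,:512]=w['image'];o[300:,512:]=cv2.resize(a['image'][190:290,280:376],(288,300),interpolation=cv2.INTER_CUBIC)
cv2.imwrite('pics/w5.png',o[:,:,::-1])
e=get_obs()['eef_pos'];d=e[:2]-[.5576,-.2212];c,s=np.cos(-.257),np.sin(-.257);print(e,c*d[0]+s*d[1],-s*d[0]+c*d[1])
pickle.dump({k:w[k] for k in('image','K','view')},open('w5.pkl','wb'))
pickle.dump({k:a[k] for k in('image','K','view')},open('s5.pkl','wb'))
E
```

```text
[ 0.48887746 -0.30672562  0.20196577] -0.044726556089381364 -0.10018460289013797
```

View pics/w5.png

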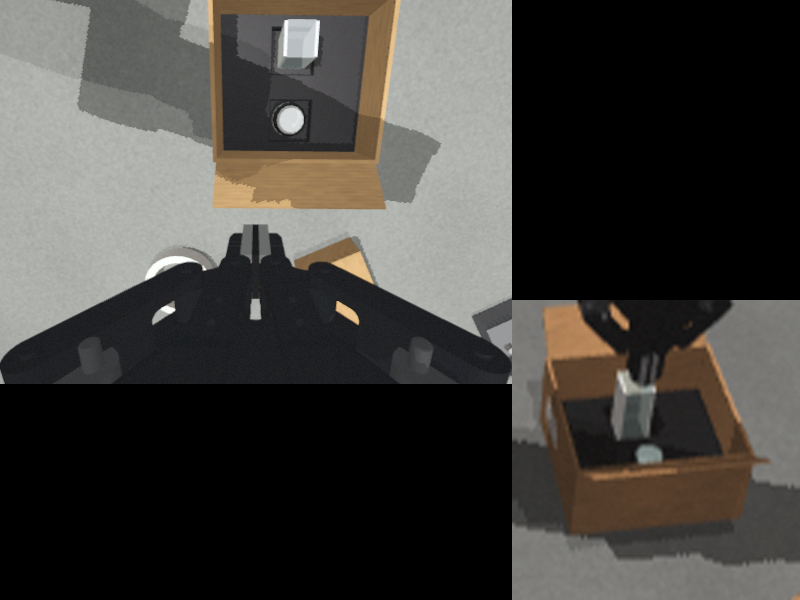

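Both flaps now stand well past upright: the right flap's free edge is at row 208 and its hinge at row 160. The cell is at about (300,45) and the barrel is undisturbed at (290,120). Next I'll fit the cell pose from the two wrist views.

```bash
cat > cell.py <<'E'
from fit import *
import pickle
from scipy.optimize import minimize
P=[.5576,-.2212,-.257]
def box(q,z0=.014,h=.07):
    c,s=np.cos(q[2]),np.sin(q[2])
    return np.array([[q[0]+c*a-s*b,q[1]+s*a+c*b,z] for a in(-.016,.016) for b in(-.016,.016) for z in(z0,z0+h)])
def hullmask(w,B,S=8):
    m=np.zeros((384*4,512*4),np.uint8);h=cv2.convexHull((proj(w,B)*4+1.5).astype(np.float32)).astype(np.int32)
    cv2.fillConvexPoly(m,h,255);return cv2.resize(m,(512,384),interpolation=cv2.INTER_AREA)/255.
def obsmask(w,p=P,thr=75):
    roi=cv2.fillConvexPoly(np.zeros((384,512),np.uint8),cv2.convexHull(proj(w,cart(p,[[x,y,z] for x in(-.04,.05) for y in(.008,.066) for z in(.03,.085)])).astype(np.int32)),1)
    g=w['image'].astype(float);m=((g.min(2)>thr)&(roi>0)).astype(np.uint8)
    n,l,st,_=cv2.connectedComponentsWithStats(m);k=1+st[1:,4].argmax();return (l==k).astype(float),roi
def fitcell(ws,p=P):
    M=[obsmask(w,p)[0] for w in ws]
    # exclude below foam top: use z from .03
    f=lambda q:sum(np.abs(hullmask(w,box(q,.029,.055))-m).sum() for w,m in zip(ws,M))
    best=None
    c0=cart(p,[0,.038,0])[0]
    for y in np.linspace(-.25,.25,6):
        r=minimize(f,[c0[0],c0[1],p[2]-np.pi/2+y],method='Nelder-Mead',options=dict(initial_simplex=np.array([[c0[0],c0[1],p[2]-np.pi/2+y]]*4)+np.array([[0,0,0],[.006,0,0],[0,.006,0],[0,0,.12]]),xatol=1e-4))
        if best is None or r.fun<best.fun:best=r
    return best.x,best.fun,[m.sum() for m in M],M
E
python3 - <<'E'
from cell import *
W=[pickle.load(open(n+'.pkl','rb')) for n in('w4','w5')]
for ws in([W[0]],[W[1]],W):
    x,f,s,M=fitcell(ws);print(x.round(4),'rel yaw',(x[2]-P[2]+np.pi/2).round(3),f,s, 'pocket c',cart(P,[0,.038,0])[0].round(4))
for w in W:
    g=w['image'].min(2);c=proj(w,cart(P,[0,.038,.084]))[0].astype(int);print(g[c[1]-24:c[1]+28:3,c[0]-30:c[0]+30:3])
E
```

```text
[ 0.5665 -0.1865 -1.8391] rel yaw -0.011 122.9921568627451 [np.float64(1905.0)] pocket c [ 0.5673 -0.1844  0.    ]
[ 0.5674 -0.1841 -1.8402] rel yaw -0.012 3379.333333333333 [np.float64(5208.0)] pocket c [ 0.5673 -0.1844  0.    ]
[ 0.5663 -0.1862 -1.8461] rel yaw -0.018 3547.9411764705883 [np.float64(1905.0), np.float64(5208.0)] pocket c [ 0.5673 -0.1844  0.    ]
[[ 63  51  51  49  51  48  52  52  49  48  45  66  66  66  36  48  63  61
   63  62]
 [ 49  50  56  85  85  72  71  74  73  73  74  67  68  65  31  55  64  64
   65  62]
 [ 50  74 142 149 122 103 105 103 103 103 114 145 145 140  98  58  61  61
   63  63]
 [ 46  75 140 142 205 208 201 203 201 199 209 223 223 223 222 222 207  60
   63  62]
 [ 46  87 141 143 216 211 201 202 202 201 210 224 224 223 222 223 213  63
   63  61]
 [ 51  89 140 141 215 207 202 202 202 200 211 224 225 222 222 221 213  62
   63  63]
 [ 49  87 142 141 216 208 202 202 202 200 213 224 224 223 222 220 213  62
   61  59]
 [ 43 102 142 143 215 205 202 202 202 199 216 224 224 223 222 222 206  66
   60  64]
 [ 42 103 140 142 180 205 202 202 202 200 217 224 223 
[... 1627 characters left out ...]
  56  52
   82  79]
 [ 73  54  87 155 187 246 186 187 184 184 185 207 205 205 206 251  53  66
   78  80]
 [ 75  63  86 156 199 240 186 187 186 185 185 207 205 205 205 250  56  66
   81  81]
 [ 66  71  92 157 199 241 185 186 184 184 185 207 204 205 205 251  56  75
   80  83]
 [ 67  82 102 156 200 237 185 185 184 185 186 207 205 207 205 250  58  69
   79  79]
 [ 68  65 103 158 212 237 185 185 184 185 184 207 206 206 211 251  57  68
   81  78]
 [ 63  56 114 156 166 181 187 186 186 186 186 208 206 205 208 207  58  82
   79  82]
 [ 61  82 115 157 133  95  94  91  93  94  96 128 128 128 120  58  56  82
   81  79]
 [ 61  78 114 147 114  94  94  92  93  92 100 127 128 111  34  58  54  81
   81  81]]
```

Emit:
drive_tool:
  increments:
    - [[20.6,19.4,0],[0,0,0],0.5]
    - [[20.6,19.4,0],[0,0,0],1]
    - [[20.6,19.4,0],[0,0,0],1]
    - [[0,0,0],[0,0,0],1]
    - [[0,0,0],[0,0,0],1]
    - [[0,0,0],[0,0,0],1]
    - [[0,0,0],[0,0,0],1]

```text
clock: 11.78
eef_pos: [0.5501, -0.2494, 0.2021]
tool_rot: [0.79, 0.613, -0.001, -0.001]
ft_force: [-0.0, -0.3, 0.5]
grip_width: 0.0831
grasp_force: 0.0
```

```bash
python3 - <<'E'
from cell import *
w=camera('wrist');pickle.dump({k:w[k] for k in('image','K','view')},open('w6.pkl','wb'))
w4=pickle.load(open('w4.pkl','rb'))
print(get_obs()['eef_pos'],(-w['view'][:3,:3].T@w['view'][:3,3]).round(4))
for t in(100,120,150):
    m,_=obsmask(w,P,t);c=cv2.findContours(m.astype(np.uint8),cv2.RETR_EXTERNAL,cv2.CHAIN_APPROX_NONE)[0]
    c=max(c,key=len);r=cv2.minAreaRect(c);print(t,m.sum(),r)
    q=np.array([atz(w,v,.084)[:2] for v in cv2.boxPoints(r)]);d=np.diff(np.r_[q,q[:1]],axis=0)
    print(q.mean(0).round(4),np.hypot(*d.T).round(4),np.degrees(np.arctan2(d[:,1],d[:,0])).round(1))
g=w['image'].min(2);c=proj(w,cart(P,[0,.038,.084]))[0].astype(int);print(c);print(g[c[1]-26:c[1]+28:2,c[0]-28:c[0]+30:2])
b=c
cv2.imwrite('pics/w6.png',cv2.resize(w['image'][b[1]-50:b[1]+50,b[0]-60:b[0]+60,::-1],None,fx=6,fy=6,interpolation=cv2.INTER_CUBIC));print(b-[60,50])
E
```

```text
[ 0.55016201 -0.24968189  0.20246138] [ 0.5681 -0.1825  0.3657]
100 1099.0 ((255.0, 117.0), (34.0, 32.0), 90.0)
[ 0.5667 -0.1861] [0.0312 0.0326 0.0323 0.0326] [ -14.4 -103.5  165.6   74.7]
120 1060.0 ((255.0, 117.0), (32.0, 32.0), 90.0)
[ 0.5667 -0.1861] [0.0313 0.0307 0.0322 0.0307] [ -14.4 -103.5  165.6   74.7]
150 1002.0 ((255.0, 117.0), (32.0, 30.0), 90.0)
[ 0.5667 -0.1861] [0.0293 0.0307 0.0302 0.0307] [ -14.4 -103.5  165.6   74.8]
[255 115]
[[ 43  42  45  42  51  57  71  84  74  92  93  93  92  90  90  89  90  87
   88  85  85  85  98  98  99  98  93  94  93]
 [ 43  44  44  42  43  43  43  41  51  47  51  59  73  90  89  91  90  88
   87  88  87  92  98  97  96  95  93  92  96]
 [ 43  46  44  41  41  44  40  44  45  42  45  40  45  43  56  52  90  56
   87  87  87  91  97  98  97  95  94  95  95]
 [ 43  44  42  45  27  32  30  29  33  28  33  23  29  34  30  33  30  35
   40  33  45  46  61  53  55  89  94  94  93]
 [ 42  46  47  41  32  46  42  44  43  44  46  43  43  42  44  40  40  44
   40  40  44  55  57  58  34  57  87  80  94]
 [ 45  46  45  44  33  43  44  44  45  40  
[... 1929 characters left out ...]
3 182 182 182 182 184 182 183 183 182
  184 184 189 161  65  35  31  40  39  41  43]
 [ 40  43  41  42  35  39  74 112 184 183 183 184 183 183 183 183 184 182
  182 183 167 101  48  39  29  43  39  42  42]
 [ 38  43  40  41  29  41  39  40  40  38  40  38  41  40  38  38  38  40
   50  53  48  40  43  39  32  56  42  45  42]
 [ 41  39  47  41  31  32  34  32  36  31  34  29  35  29  33  32  28  33
   36  29  34  33  30  30  32  46  41  42  39]
 [ 40  38  43  43  38  43  41  37  42  39  38  35  39  41  38  38  38  40
   41  40  36  37  37  36  37  43  43  45  41]
 [ 39  40  39  42  36  38  37  37  38  38  38  40  40  38  38  37  40  37
   38  38  38  38  41  41  41  39  41  39  41]]
[195  65]
```

View pics/w6.png

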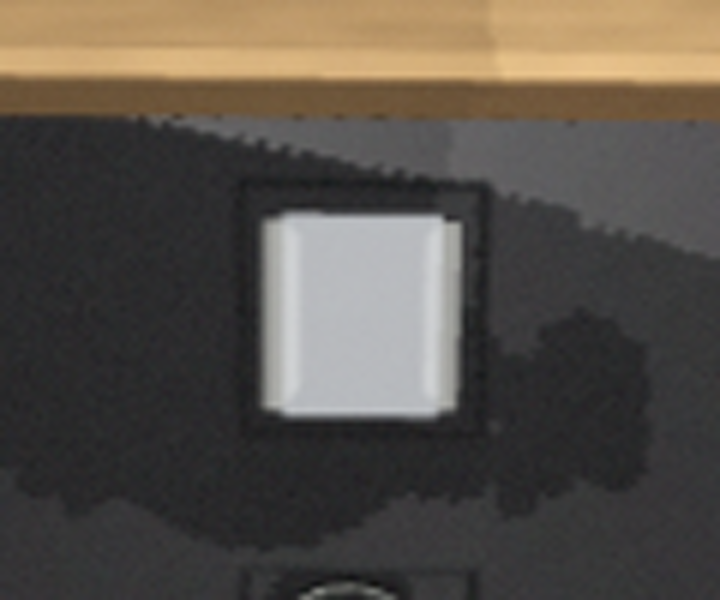

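The crop shows the cell square to the tool: frosted strips at columns 275 and 450, and clear edges at the top and bottom. Its centre is (0.566,-0.186), yaw -0.255. I'll align above it, then descend.

Emit:
drive_tool:
  increments:
    - [[5.3,21.2,0],[0,0,0],1]
    - [[5.3,21.2,0],[0,0,0],1]
    - [[5.2,21.2,0],[0,0,-0.3],1]
    - [[0,0,-20],[0,0,0],1]
    - [[0,0,-20],[0,0,0],1]
    - [[0,0,0],[0,0,0],1]
    - [[0,0,0],[0,0,0],1]

```text
clock: 12.42
eef_pos: [0.5655, -0.1858, 0.1621]
tool_rot: [0.791, 0.611, -0.001, -0.001]
ft_force: [0.2, 0.1, 0.4]
grip_width: 0.0856
grasp_force: 0.0
```

Emit:
drive_tool:
  increments:
    - [[0,0,-25],[0,0,0],1]
    - [[0,0,-25],[0,0,0],1]
    - [[0,0,-25],[0,0,0],1]
    - [[0,0,-25],[0,0,0],1]
    - [[0,0,-15],[0,0,0],1]
    - [[0,0,-9],[0,0,0],1]
    - [[0,0,0],[0,0,0],1]
    - [[0,0,0],[0,0,0],1]

```text
clock: 13.08
eef_pos: [0.5676, -0.1862, 0.0401]
tool_rot: [0.791, 0.611, 0.0, 0.001]
ft_force: [-0.1, 0.2, -0.2]
grip_width: 0.0857
grasp_force: 0.0
```

Emit:
drive_tool:
  increments:
    - [[0,0,0],[0,0,0],0.5]
    - [[0,0,0],[0,0,0],0.4]
    - [[0,0,0],[0,0,0],0.2]
    - [[0,0,0],[0,0,0],0]
    - [[0,0,0],[0,0,0],0]
    - [[0,0,0],[0,0,0],0]

```text
clock: 13.58
eef_pos: [0.5673, -0.1855, 0.04]
tool_rot: [0.791, 0.612, 0.0, 0.0]
ft_force: [-0.8, -0.1, 5.5]
grip_width: 0.0308
grasp_force: 59.5
```

Gripped, with the opening at about 31 mm. Lifting straight up.

Emit:
drive_tool:
  increments:
    - [[0,0,5],[0,0,0],0]
    - [[0,0,15],[0,0,0],0]
    - [[0,0,25],[0,0,0],0]
    - [[0,0,30],[0,0,0],0]
    - [[0,0,35],[0,0,0],0]
    - [[0,0,35],[0,0,0],0]
    - [[0,0,35],[0,0,0],0]
    - [[0,0,30],[0,0,0],0]

```text
clock: 14.25
eef_pos: [0.5669, -0.1854, 0.2514]
tool_rot: [0.791, 0.612, 0.0, 0.0]
ft_force: [0.9, -0.9, -2.5]
grip_width: 0.031
grasp_force: 59.5
```

Emit:
drive_tool:
  increments:
    - [[-3,20,5],[0,0,0],0]
    - [[-3,32,5],[0,0,0],0]
    - [[-3,35,5],[0,0,0],0]
    - [[-3,35,5],[0,0,0],0]
    - [[-3,35,5],[0,0,0],0]
    - [[-3,35,5],[0,0,0],0]
    - [[-3,32,5],[0,0,0],0]
    - [[0,20,5],[0,0,0],0]

```text
clock: 14.92
eef_pos: [0.5448, 0.0617, 0.2891]
tool_rot: [0.79, 0.613, -0.0, -0.001]
ft_force: [1.2, 0.1, -1.9]
grip_width: 0.031
grasp_force: 59.7
```

Emit:
drive_tool:
  increments:
    - [[0,0,0],[0,0,0],0]
    - [[0,0,0],[0,0,0],0]
    - [[0,0,0],[0,0,0],0]

```text
clock: 15.17
eef_pos: [0.5457, 0.0582, 0.2886]
tool_rot: [0.791, 0.612, -0.001, -0.0]
ft_force: [0.1, 0.3, -0.8]
grip_width: 0.0309
grasp_force: 59.7
```

```bash
python3 - <<'E'
from cell import *
w=camera('wrist');pickle.dump({k:w[k] for k in('image','K','view')},open('w7.pkl','wb'))
o=get_obs();print(o['eef_pos'],o['joint_pos'].round(2))
a=camera('top')
off=np.array([161,118])
for z,l in((.02,[[287,150],[262,350]]),(.139,[[267,65]]),(.135,[[228,410]])):
    for p in l: print(z,atz(a,np.array(p)/6+off,z).round(4))
for s in silhouettes('bench',w)[:1]: print(s['conf'],s['bbox'])
cv2.imwrite('pics/w7.png',cv2.resize(w['image'][:,:,::-1],(800,600),interpolation=cv2.INTER_CUBIC))
E
```

```text
[0.54574726 0.05771547 0.2884688 ] [ 0.11  0.33  0.32  1.57 -0.    1.93]
0.02 [0.6621 0.1974 0.02  ]
0.02 [0.5163 0.2171 0.02  ]
0.139 [0.6781 0.1948 0.139 ]
0.135 [0.4479 0.2234 0.135 ]
0.64 [94.1, 0.5, 372.7, 93.1]
```

View pics/w7.png

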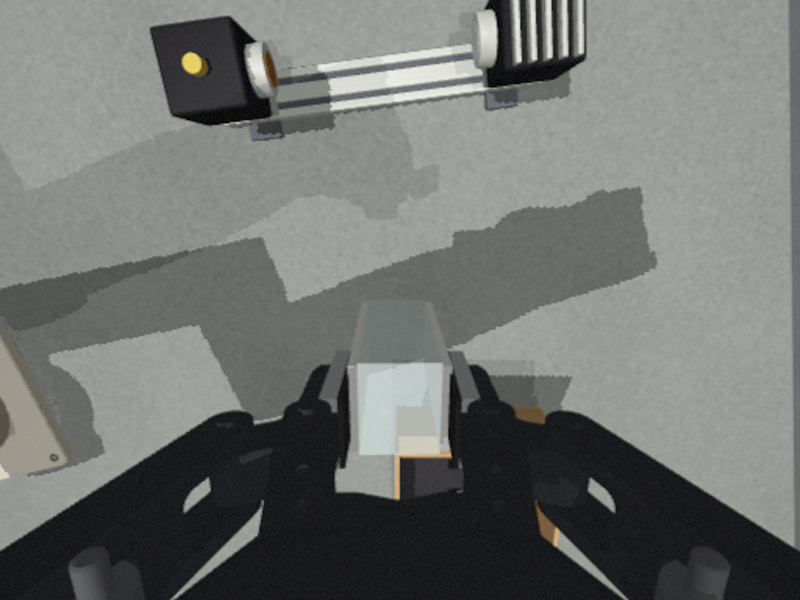

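The wrist view (800x600) shows the cell held upright. The detector lens mount is at about (265,69), the lamp mount at about (480,40), and the rail between them. The cell's clear top and +y clear face show, with the pads only on the frosted sides. Next I'll get precise edges numerically.

```bash
python3 - <<'E'
from cell import *
w=pickle.load(open('w7.pkl','rb'));g=w['image'].astype(int)
print('det cols150..');[print(r,*g[r,150:184,1]) for r in range(24,66,3)]
print('lamp cols296..');[print(r,*g[r,296:324,1]) for r in range(3,48,3)]
print('rail');[print(r,*g[r,c0:c0+1,1]) for r,c0 in()]
for c in(215,230,245,260,275,285): print(c,*g[22:76,c,1])
E
```

```text
det cols150..
24 17 20 15 4 19 16 16 19 19 16 24 63 126 155 156 155 154 156 160 164 162 161 160 159 156 155 157 158 157 158 157 159 157 156
27 23 16 18 14 8 11 15 18 7 25 51 74 110 151 168 166 167 154 116 116 133 140 144 141 143 149 155 155 153 153 151 154 156 157
30 30 20 5 15 15 12 48 110 143 142 167 195 195 195 195 194 186 153 102 102 99 112 135 146 141 138 139 149 158 155 156 157 158 160
33 37 26 13 9 15 21 82 134 149 155 183 205 206 206 206 207 199 162 100 91 61 62 102 131 139 137 143 143 151 157 156 154 157 159
36 47 34 18 21 10 14 60 122 156 156 185 214 213 214 215 212 213 188 101 89 56 49 51 82 125 139 139 144 144 144 144 141 141 145
39 55 45 31 18 13 18 35 114 164 201 226 226 224 223 224 224 224 209 151 90 65 45 46 47 81 123 139 144 141 141 142 142 143 140
42 54 51 42 30 23 21 15 63 127 166 204 230 231 231 232 232 233 232 208 124 97 56 47 50 48 90 134 145 143 142 142 142 145 144
45 58 55 48 26 22 7 21 21 110 155 168 207 232 231 231 232 233 233 230 197 100 88 46 50 47 55 98 132 134 133 134 130 133 134
48 54 57 54 46 31 24 20 12 28 108 153 154 185 215 217 218 220 220 222 208 1
[... 2886 characters left out ...]
0 152 105 97 136 142 141 143 141 138 138
260 158 157 155 154 157 157 159 160 163 162 163 174 222 230 230 229 204 141 112 116 114 174 225 233 231 232 233 232 232 231 234 234 190 130 115 116 116 221 230 232 232 234 162 108 106 133 158 161 160 160 159 160 162 161
275 161 158 157 157 158 157 162 163 159 180 220 227 227 228 201 137 111 113 115 171 223 229 229 228 230 229 228 227 231 231 187 128 114 115 117 219 226 230 230 232 159 106 107 153 160 160 159 158 161 162 163 163 165 165
285 159 160 160 159 159 160 159 160 213 225 226 226 225 180 126 112 112 115 199 225 227 226 225 227 227 226 228 229 228 159 110 112 115 150 217 226 229 229 224 149 106 149 162 161 161 160 159 157 157 159 162 164 161 161
```

```bash
python3 - <<'E'
from cell import *
w=pickle.load(open('w7.pkl','rb'))
D=atz(w,(172,42.3),.105);L=atz(w,(304,25.3),.105);print(D,L,np.linalg.norm(D-L),(D+L)/2,np.arctan2(*(L-D)[[1,0]]))
c=np.array([215,230,245,260,275,285]);u=np.array([39.6,37.6,35.6,33.5,31.5,29.6]);l=np.array([69.6,67.6,65.6,63.7,61.7,60.2])
U=np.array([atz(w,p,.02) for p in zip(c,u)]);B=np.array([atz(w,p,.02) for p in zip(c,l)])
for Q in(U,B):
    k=np.polyfit(Q[:,0],Q[:,1],1);print('rail',np.arctan(k[0]),np.polyval(k,.56))
m=(D+L)/2
# cell check: top corners back edge of the held cell (800px): (357,363),(443,363),(357,455),(449,455)
o=get_obs();T=o['eef_pos'];print(T,'cell top z expected',T[2]+.044)
for p in([357,363],[443,363],[357,455],[449,455],[362,302],[432,302]): print(p,(atz(w,np.array(p)/1.5625,T[2]+(.044 if p[1]>310 else -.026))-T).round(4))
E
```

```text
[0.49179704 0.22422676 0.105     ] [0.64101178 0.20307806 0.105     ] 0.15070602591741158 [0.56640441 0.21365241 0.105     ] -0.14079555301487692
rail -0.13030479401118034 0.23281913632422802
rail -0.13356759897677492 0.19374013074924812
[0.54583168 0.05734163 0.28853631] cell top z expected 0.3325363100329371
[357, 363] [-0.0079  0.0185  0.044 ]
[443, 363] [0.0173 0.0119 0.044 ]
[357, 455] [-0.0169 -0.0126  0.044 ]
[449, 455] [ 0.0119 -0.0201  0.044 ]
[362, 302] [-0.0124  0.0183 -0.026 ]
[432, 302] [ 0.0189  0.0102 -0.026 ]
```

Beam mid is at about (0.566,0.213) with yaw -0.133: the lens faces measure 150.7 mm apart and the rail agrees. Held cell axis ≈ TCP. So the target TCP is (0.565,0.2135,0.096) with a turn of +97°.

Emit:
drive_tool:
  increments:
    - [[1.4,11.2,0],[0,0,6.93],0]
    - [[1.4,11.2,0],[0,0,6.93],0]
    - [[1.4,11.2,0],[0,0,6.93],0]
    - [[1.4,11.2,0],[0,0,6.93],0]
    - [[1.4,11.2,0],[0,0,6.93],0]
    - [[1.4,11.2,0],[0,0,6.93],0]
    - [[1.4,11.2,0],[0,0,6.93],0]
    - [[1.4,11.2,0],[0,0,6.93],0]

```text
clock: 15.98
eef_pos: [0.5574, 0.1474, 0.2887]
tool_rot: [0.414, 0.91, -0.0, -0.0]
ft_force: [0.3, 0.4, -1.8]
grip_width: 0.0308
grasp_force: 59.9
```

Emit:
drive_tool:
  increments:
    - [[1.4,11.2,0],[0,0,6.93],0]
    - [[1.4,11.2,0],[0,0,6.93],0]
    - [[1.4,11.2,0],[0,0,6.93],0]
    - [[1.4,11.2,0],[0,0,6.93],0]
    - [[1.4,11.2,0],[0,0,6.93],0]
    - [[1.4,11.2,0],[0,0,6.93],0]
    - [[0,0,0],[0,0,0],0]
    - [[0,0,0],[0,0,0],0]

```text
clock: 16.65
eef_pos: [0.5657, 0.2146, 0.2884]
tool_rot: [0.068, 0.998, -0.0, -0.0]
ft_force: [-0.5, -0.4, -2.0]
grip_width: 0.0312
grasp_force: 59.9
```

```bash
python3 - <<'E'
from cell import *
w=camera('wrist');pickle.dump({k:w[k] for k in('image','K','view')},open('w8.pkl','wb'))
o=get_obs();q=o['tool_rot'];print(o['eef_pos'],np.degrees(2*np.arctan2(q[1],q[0]))-90,o['joint_pos'].round(2))
q=q if q[0]>0 else -q;print(q.round(4))
# rail check: project bench model
def bp(p):return proj(w,cart([.5664,.213,-.1325],p)).round(1).tolist()
print('rail edges',bp([[x,y,.02] for x in(-.06,0,.06) for y in(-.02,.02)]))
g=w['image'][:,:,1].astype(int)
for x in(-.045,-.035,.04):
    for y in(-.02,.02):
        P=np.array(bp([[x,y+d,.02] for d in np.arange(-.012,.0121,.002)]))
        print(x,y,[int(g[int(round(v)),int(round(u))]) if 0<=u<511 and 0<=v<383 else -1 for u,v in P])
E
```

```text
[0.56569269 0.21426387 0.28863598] 82.21441338001307 [ 0.36  0.45  0.51  1.63 -0.    0.5 ]
[ 6.790e-02  9.977e-01 -4.000e-04 -3.000e-04]
rail edges [[240.9, 119.4], [267.1, 119.3], [241.5, 158.5], [266.8, 158.4], [242.2, 194.8], [266.5, 194.7]]
-0.045 -0.02 [151, 150, 147, 146, 149, 137, 181, 207, 216, 192, 91, 67, 120]
-0.045 0.02 [86, 106, 179, 225, 225, 202, 132, 148, 153, 150, 152, 149, 149]
-0.035 -0.02 [150, 154, 152, 147, 146, 141, 187, 225, 225, 205, 130, 108, 170]
-0.035 0.02 [111, 108, 179, 225, 224, 202, 135, 144, 154, 155, 155, 154, 153]
0.04 -0.02 [154, 153, 153, 151, 149, 145, 187, 222, 220, 173, 103, 105, 137]
0.04 0.02 [93, 102, 180, 219, 221, 219, 134, 137, 147, 150, 152, 152, 149]
```

```bash
python3 - <<'E'
from cell import *
w=pickle.load(open('w8.pkl','rb'))
g=w['image'][:,:,1].astype(int)
for s in(1,-1):
  for y in(-.006,0,.006):
    z=.105+np.sqrt(.018**2-y*y)
    P=proj(w,cart([.5652,.212,-.1325],[[s*(.075+d),y,z] for d in np.arange(-.01,.0161,.001)]))
    print(s,y,P[10].round(1),[int(g[int(round(v)),int(round(u))]) if 0<=u<511 and 0<=v<383 else -1 for u,v in P])
r=atz
c=proj(w,[[.565+a,.2137+b,.3326] for a in(-.016,.016) for b in(-.013,.013)]);print(c.round(1).tolist())
c=c.mean(0).astype(int);print(c)
for k in(-8,8): print('row',c[1]+k,c[0]-34,*g[c[1]+k,c[0]-34:c[0]+35])
for k in(-12,12): print('col',c[0]+k,c[1]-38,*g[c[1]-38:c[1]+39,c[0]+k])
E
```

```text
1 -0.006 [248.6 227.5] [134, 138, 138, 138, 137, 136, 142, 142, 142, 130, 130, 139, 145, 147, 147, 145, 169, 169, 191, 195, 196, 196, 176, 158, 158, 156, 153]
1 0 [253.2 227.8] [137, 137, 139, 136, 136, 138, 138, 144, 144, 130, 131, 131, 145, 149, 149, 149, 170, 194, 194, 195, 196, 191, 191, 163, 155, 155, 155]
1 0.006 [257.8 227.5] [135, 136, 137, 137, 138, 136, 140, 140, 145, 132, 132, 139, 144, 144, 144, 144, 167, 167, 190, 194, 194, 194, 177, 158, 158, 154, 155]
-1 -0.006 [247.2 106.9] [71, 66, 72, 71, 72, 73, 70, 70, 71, 113, 190, 208, 207, 206, 204, 204, 194, 144, 144, 145, 143, 112, 12, 25, 42, 50, 49]
-1 0 [252.4 106.8] [160, 161, 159, 160, 161, 159, 160, 160, 151, 117, 193, 216, 219, 219, 218, 218, 218, 214, 182, 182, 149, 134, 19, 25, 39, 48, 50]
-1 0.006 [257.7 106.8] [134, 136, 135, 132, 136, 135, 134, 134, 127, 104, 182, 201, 202, 202, 204, 204, 198, 146, 146, 149, 149, 134, 20, 26, 40, 48, 53]
[[220.5, 230.9], [275.1, 224.0], [231.3, 288.9], [282.6, 282.9]]
[252 256]
row 248 218 25 25 26 15 37 157 209 208 209 208 202 186 182 183 180 182 181 180 181 181 181 180 180 180 1
[... 393 characters left out ...]
195 194 195 187 165 176 192 187 181 182 181 178 161 138 136 138 119
col 240 218 113 110 113 111 113 114 104 100 99 96 95 95 97 91 121 150 156 155 155 156 156 155 156 157 156 157 158 156 176 180 180 193 196 173 158 175 180 180 190 194 173 158 176 180 181 190 195 173 159 176 179 181 189 194 174 161 178 179 180 191 196 189 183 181 181 180 180 179 181 180 180 180 175 121 97 101 100
col 264 218 126 129 127 127 129 126 125 129 129 138 138 139 139 137 159 184 180 160 156 153 155 157 155 154 157 156 156 158 175 180 179 194 198 167 155 176 181 181 194 196 174 160 177 179 179 191 195 174 165 176 180 180 190 195 174 167 179 180 180 193 196 183 180 181 180 181 181 195 196 198 197 197 188 159 151 150 150
```

Both views agree that the target is about 2.3 mm in −y from here. Descending into the beam.

Emit:
drive_tool:
  increments:
    - [[0,-2.3,-15],[0,0,0.2],0]
    - [[0,0,-30],[0,0,0],0]
    - [[0,0,-35],[0,0,0],0]
    - [[0,0,-35],[0,0,0],0]
    - [[0,0,-30],[0,0,0],0]
    - [[0,0,-25],[0,0,0],0]
    - [[0,0,-15],[0,0,0],0]
    - [[0,0,-7.5],[0,0,0],0]

```text
clock: 17.37
eef_pos: [0.5636, 0.2109, 0.0934]
tool_rot: [0.066, 0.998, -0.001, -0.002]
ft_force: [-0.8, -0.5, -1.8]
grip_width: 0.0309
grasp_force: 59.8
```

Emit:
drive_tool:
  increments:
    - [[0,0,0],[0,0,0],0]
    - [[0,0,0],[0,0,0],0]
    - [[0,0,0],[0,0,0],0]
    - [[0,0,0],[0,0,0],0]

```text
clock: 17.7
eef_pos: [0.5669, 0.2133, 0.0985]
tool_rot: [0.065, 0.998, 0.001, 0.002]
ft_force: [0.0, -0.1, -1.0]
grip_width: 0.0311
grasp_force: 59.8
```

```bash
python3 - <<'E'
from cell import *
w=camera('wrist');s=camera('side');t=camera('top');o=get_obs();q=o['tool_rot'];T=o['eef_pos'];print(T,np.degrees(2*np.arctan2(q[1],q[0]))-90,q.round(4),o['grip_width'],o['ft_force'].round(1))
g=w['image'][:,:,1].astype(int)
C=[.5655,.212,-.1325]
def samp(pts):
    P=proj(w,cart(C,pts));return P,[int(g[int(round(v)),int(round(u))]) if 0<=u<511 and 0<=v<383 else -1 for u,v in P]
print('det rim x',samp([[-.075-d,0,.123] for d in np.arange(-.008,.0081,.001)])[1])
for y in(-.02,.02): print('rail',y,samp([[-.05,y+d,.02] for d in np.arange(-.01,.0101,.001)])[1])
for y in(-.008,.008): print('cell top x-',samp([[-.016+d,y,.14] for d in np.arange(-.008,.0081,.001)])[1],'x+',samp([[.016+d,y,.14] for d in np.arange(-.008,.0081,.001)])[1])
for x in(-.01,.01): print('cell y-',samp([[x,-.016+d,.14] for d in np.arange(-.008,.0081,.001)])[1],'y+',samp([[x,.016+d,.14] for d in np.arange(-.008,.0081,.001)])[1])
for nm,c in(('side',s),('top',t)):
    for k in('cell','bench'):
        for r in silhouettes(k,c)[:1]: print(nm,k,r['conf'],r['bbox'])
    print('expected cell bbox',proj(c,box([.5655,.212,-.1325],.07)).min(0).round(1),proj(c,box([.5655,.212,-.1325],.07)).max(0).round(1))
pickle.dump([{k:c[k] for k in('image','K','view')} for c in(w,s,t)],open('f.pkl','wb'))
E
```

```text
[0.56627505 0.21331412 0.0976862 ] 82.62679976267418 [6.430e-02 9.979e-01 4.000e-04 1.000e-03] 0.030958458212925304 [-0.2  0.9 -1.2]
det rim x [165, 166, 165, 164, 165, 163, 53, 115, 177, 202, 204, 206, 206, 206, 207, 208, 207]
rail -0.02 [151, 145, 134, 104, 106, 106, 104, 103, 106, 107, 110, 138, 166, 165, 165, 164, 165, 151, 109, 73, 76]
rail 0.02 [71, 73, 71, 95, 139, 163, 199, 231, 231, 230, 207, 124, 135, 144, 142, 143, 142, 141, 143, 143, 142]
cell top x- [139, 140, 140, 140, 139, 141, 140, 135, 140, 138, 137, 137, 163, 192, 195, 194, 195] x+ [203, 202, 196, 198, 200, 200, 201, 195, 189, 187, 186, 186, 187, 121, 103, 104, 104]
cell top x- [188, 191, 148, 146, 149, 149, 150, 149, 150, 150, 149, 154, 186, 203, 203, 204, 203] x+ [195, 186, 187, 189, 189, 190, 191, 187, 187, 186, 186, 186, 187, 117, 105, 103, 106]
cell y- [36, 33, 32, 30, 76, 111, 110, 112, 114, 101, 215, 215, 215, 189, 189, 189, 195] y+ [203, 204, 194, 189, 189, 189, 189, 208, 215, 216, 156, 114, 114, 113, 112, 111, 28]
cell y- [20, 18, 16, 27, 19, 23, 25, 31, 24, 23, 105, 143, 147, 189, 188, 193, 196] y+ [187, 194, 194, 189, 181, 182, 189, 178, 144, 143, 40, 24, 25, 29, 23, 28, 25]
side cell 0.56 [262.2, 131.8, 273.7, 152.2]
side bench 0.76 [227.0, 125.0, 307.7, 174.5]
expected cell bbox [261.4 128.2] [273.1 150.7]
top bench 0.57 [206.2, 124.4, 217.0, 144.5]
expected cell bbox [196.8 152. ] [208.4 165.6]
```

Emit:
drive_tool:
  increments:
    - [[-2,-1,0],[0,0,0],0]
    - [[0,0,0],[0,0,0],0]
    - [[0,0,0],[0,0,0],0]
    - [[0,0,0],[0,0,0],0]
    - [[0,0,0],[0,0,0],0]
    - [[0,0,0],[0,0,0],0]

```text
clock: 18.55
eef_pos: [0.5636, 0.2121, 0.0965]
tool_rot: [0.064, 0.998, 0.0, -0.0]
ft_force: [-0.1, -0.3, -2.3]
grip_width: 0.031
grasp_force: 59.8
```

Emit:
drive_tool:
  increments:
    - [[0,0,0],[0,0,0],0]
    - [[0,0,0],[0,0,0],0]
    - [[0,0,0],[0,0,0],0]

```text
clock: 18.8
eef_pos: [0.5636, 0.212, 0.0965]
tool_rot: [0.064, 0.998, 0.0, -0.0]
ft_force: [-0.3, -0.4, -1.3]
grip_width: 0.0309
grasp_force: 59.8
```

```bash
python3 - <<'E'
from cell import *
for i in range(4):
    t=camera('top');o=get_obs();q=o['tool_rot'];print(o['eef_pos'].round(4),(np.degrees(2*np.arctan2(q[1],q[0]))-90).round(2),q.round(4)[2:])
s=camera('side')
for th in('carton','barrel'):
    for r in silhouettes(th,s)[:1]: print(th,r['conf'],r['bbox'])
print('barrel expect',proj(s,cart(P,[0,-.038,.056])))
p=P+[2.5,2.5]
g=camera('top')
E
```

```text
[0.5636 0.212  0.0965] 82.63 [-0. -0.]
[0.5636 0.2121 0.0965] 82.64 [ 0. -0.]
[0.5636 0.2121 0.0965] 82.64 [-0. -0.]
[0.5636 0.212  0.0965] 82.64 [-0.  0.]
carton 0.65 [206.8, 75.1, 251.1, 126.9]
barrel 0.51 [263.2, 131.7, 274.1, 150.4]
barrel expect [[325.8882641  241.38596112]]
```

```bash
python3 - <<'E'
from cell import *
w=camera('wrist');t=camera('top');T=get_obs()['eef_pos']
C=[.566,.2122,-.1325];zt=T[2]+.044
def prof(c,a,b,n=161,C=C):
    a,b=np.array(a),np.array(b);L=a+(b-a)*np.linspace(0,1,n)[:,None];p=proj(c,cart(C,L)).astype(np.float32)
    v=cv2.remap(c['image'][:,:,1].astype(np.float32),p[:,:1],p[:,1:],cv2.INTER_LINEAR)[:,0];return L,v
def edge(a,b):
    L,v=prof(w,a,b);d=np.abs(v[10:]-v[:-10]);i=d.argmax();return (L[i+5]*1000).round(1).tolist(),d[i].round()
print('det',[edge([-.085,y,.105+np.sqrt(.018**2-y*y)],[-.069,y,.105+np.sqrt(.018**2-y*y)]) for y in(-.004,0,.004)])
print('rail',[edge([x,y-.006,.02],[x,y+.006,.02]) for x in(-.055,-.045) for y in(-.02,.02)])
print('cell x',[edge([x-.007,y,zt],[x+.007,y,zt]) for y in(-.006,0,.006) for x in(-.016,.016)])
print('cell y',[edge([x,y-.006,zt],[x,y+.006,zt]) for x in(-.008,0,.008) for y in(-.016,.016)])
_,v=prof(t,[-.06,-.15,.1],[-.06,.15,.1],61,P);print('carton y profile -150..150',v.astype(int))
E
```

```text
det [([-75.2, -4.0, 122.5], np.float32(97.0)), ([-84.2, 0.0, 123.0], np.float32(78.0)), ([-75.2, 4.0, 122.5], np.float32(92.0))]
rail [([-55.0, -19.8, 20.0], np.float32(28.0)), ([-55.0, 22.3, 20.0], np.float32(27.0)), ([-45.0, -20.0, 20.0], np.float32(38.0)), ([-45.0, 19.9, 20.0], np.float32(55.0))]
cell x [([-16.4, -6.0, 140.5], np.float32(48.0)), ([15.7, -6.0, 140.5], np.float32(58.0)), ([-16.5, 0.0, 140.5], np.float32(42.0)), ([15.7, 0.0, 140.5], np.float32(60.0)), ([-16.6, 6.0, 140.5], np.float32(50.0)), ([15.5, 6.0, 140.5], np.float32(56.0))]
cell y [([-8.0, -15.8, 140.5], np.float32(143.0)), ([-8.0, 15.2, 140.5], np.float32(138.0)), ([0.0, -15.8, 140.5], np.float32(77.0)), ([0.0, 15.3, 140.5], np.float32(83.0)), ([8.0, -15.8, 140.5], np.float32(91.0)), ([8.0, 15.4, 140.5], np.float32(106.0))]
carton y profile -150..150 [90 89 90 91 90 89 82 75 77 77 76 75 77 76 79 85 39 19 24 25 31 31 28 28
 30 30 28 30 31 28 31 31 28 29 30 28 32 28 26 28 30 31 34 28 29 77 88 84
 84 81 80 83 84 65 69 76 74 78 88 87 89]
```

Settled: the cell is centred within 0.5 mm in the beam frame, and both flaps read as folded out in the top view. Handing in.

```bash
python3 -c "from workcell import job_done;print(job_done())"
```

```text
the job is handed in; nothing more can be done
None
```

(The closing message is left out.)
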